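# Line up the coffee tins by roast shade

## Task

Set up the tasting row: stand the four coffee sample tins upright on the blue coasters, one centred on each, in order of shade from the lightest on the coaster next to the scale to the darkest at the far end. Let go of them all, and leave the scale and the green drinking glass where they stand.

Things in the scene. Friction and masses are not known exactly. Their poses are not given: they have to be found in the camera images.
- tin_light_mid (a point): coffee sample tin, upright closed cylinder 50 mm diameter and 76 mm tall, side and lid centre cream, the lightest roast, bright steel lid rim; about 0.11 to 0.22 kg. The point is its centre, on the axis, half-way up (38 mm above its underside); z up along its axis
- tin_medium_mid (a point): coffee sample tin, upright closed cylinder 50 mm diameter and 76 mm tall, side and lid centre caramel orange-brown, second lightest, bright steel lid rim; about 0.11 to 0.22 kg. The point is its centre, on the axis, half-way up (38 mm above its underside); z up along its axis
- tin_brown_mid (a point): coffee sample tin, upright closed cylinder 50 mm diameter and 76 mm tall, side and lid centre dark chestnut brown, third, bright steel lid rim; about 0.11 to 0.22 kg. The point is its centre, on the axis, half-way up (38 mm above its underside); z up along its axis
- tin_dark_mid (a point): coffee sample tin, upright closed cylinder 50 mm diameter and 76 mm tall, side and lid centre nearly black, the darkest roast, bright steel lid rim; about 0.11 to 0.22 kg. The point is its centre, on the axis, half-way up (38 mm above its underside); z up along its axis
- coaster_a: round blue coaster, 62 mm diameter, 2 mm thick, fixed on a pale wooden board 85 x 360 mm and 14 mm thick; the four coasters a, b, c, d stand in this order in a straight row along the board, 85 mm apart. Origin: centre of its underside, so the top that a tin stands on is 2 mm above it (16 mm above the table); y runs along the row from a to d, x across the board
- coaster_b: round blue coaster, 62 mm diameter, 2 mm thick, fixed on a pale wooden board 85 x 360 mm and 14 mm thick; the four coasters a, b, c, d stand in this order in a straight row along the board, 85 mm apart. Origin: centre of its underside, so the top that a tin stands on is 2 mm above it (16 mm above the table); y runs along the row from a to d, x across the board
- coaster_c: round blue coaster, 62 mm diameter, 2 mm thick, fixed on a pale wooden board 85 x 360 mm and 14 mm thick; the four coasters a, b, c, d stand in this order in a straight row along the board, 85 mm apart. Origin: centre of its underside, so the top that a tin stands on is 2 mm above it (16 mm above the table); y runs along the row from a to d, x across the board
- coaster_d: round blue coaster, 62 mm diameter, 2 mm thick, fixed on a pale wooden board 85 x 360 mm and 14 mm thick; the four coasters a, b, c, d stand in this order in a straight row along the board, 85 mm apart. Origin: centre of its underside, so the top that a tin stands on is 2 mm above it (16 mm above the table); y runs along the row from a to d, x across the board
- scale: black kitchen scale with a rectangular steel plate and a small pale-blue display, 110 x 130 mm, 22 mm high, loose on the table just off one end of the board (about 130 mm from the centre of the end coaster): beside coaster a in some starts, beside d in others; a white sugar bowl of 84 mm diameter, 70 mm tall, stands at the other end. Origin: centre of its underside
- glass: loose green drinking glass, 60 mm diameter, 75 mm tall, standing among the tins, as does a blue-capped amber syrup jar (54 mm diameter, 70 mm tall, not one of the tins), to be left where it is. Origin: centre of its underside
There are look-alikes about, which are no part of the job. What is shaped like the part that bears tin_medium_mid but pink or turquoise is not meant.

How it is judged:
By the outcome, as a careful person would: the job done as asked, in the order asked, and still so for the second after the job is handed in, with the robot touching nothing.
It also fails if it takes over 93 s, if anything falls off the work surface, if the arm or the gripper's body presses on something with over 40 N, if the wrist force passes 120 N, or if a joint passes its speed limit or range.

## Robot

A 6-joint arm with a two-finger parallel gripper is mounted at the origin on the work surface. World frame = base frame: x ahead of the robot, y to its left, z up, the work surface at z = 0. Lengths are in mm, angles in rad, forces in N, time in s.
With the tool pointing down it reaches from about 325 to 775 mm from the base axis. Payload 9.3 kg.
Tool frame: the origin (TCP) lies on the centre line of the jaws, within the pads' length; the fingertips stand 25 mm ahead of it and the grasp point (between the pads) lies 6 mm ahead of it (manip.tcp_to_tips is the distance from the TCP to the fingertips, in mm); z points along the fingers, y is the line along which they close (so a half turn about z gives the same grasp; the last joint's range is limited). The gripper opens to 85 mm and grips with 20 to 120 N. Pads are 22 mm wide; open, the fingers measure 114 mm over their backs; the gripper's body (76 mm by 85 mm) begins 54 mm behind the grasp point. The pads swing forward as they close: fully open they stand 13 mm farther back than shut.
Start: joints at [0.954, 0.259, 0.021, 1.334, 0, 1.418], TCP at [246.043, 491.894, 234.479] pointing down, gripper open.
Joint ranges: [-3.04, 3.04], [-0.91, 1.82], [-1.04, 1.36], [-1.92, 1.95], [-1.52, 1.45], [-3.14, 3.14]. Speed limits (rad/s): [2.22, 2.22, 2.79, 3.14, 3.14, 3.14].

## Interface

Orientations are given as a 3x3 rotation matrix whose columns are the frame's x, y, z axes.
In Python, from plant import status, vision, job, manip gives the robot as it stands. The module is installed in compiled form; this text tells all that it offers.
- The arm moves only by the tool arm_command, never from a script. Its argument "commands" is a list of rows, each a list of 5 numbers: the shift along the tool's x, y, z in m, then the turn about the tool's z in rad, then the closure, from 0 (fully open) to 1 (shut). A call has 1 to 20 rows; each row shifts and turns the commanded pose from where the row before left it, along the tool's axes as they then stand; what a row does not reach is not made up. A row lasts 1/12 s, in which the tool goes at most 41.7 mm and 7.16 degrees, less where a joint would pass 70% of its speed; a pose out of reach is approached as far as the arm can. A call is refused whole if a number of a shift passes 0.0417 or a number of a turn 0.125, either way. A call with a gripper value outside its range is refused whole. The fingers move at their own pace and stop on an object; "squeeze" is the grip in N (left out, the last holds). Time passes only in rows, so rows that do not move let the fingers close. It gives the time, the measured TCP pose, the force, the opening and the grip force at its end, in the units of the state.
- status.state(): the state, without advancing time (a new reading comes with each control period).
- vision.capture(name): name is "side" or "top" or "wrist"; returns a dict with "img" (400x640x3 uint8, red, green, blue), "intrinsics" (3x3 intrinsics, pixels), "k1" (the pictures are not rectified: a ray, as slopes to the right and down, at radius r is drawn at 1 + k1 r^2 times it, then the intrinsics apply), "world_to_cam" (4x4, takes a point from world to camera coordinates); the wrist camera has in their place "mount" (4x4, takes a point from camera to tool coordinates, whose origin is the TCP and whose axes are the flange's). Camera axes: x right, y up, looking along -z (the intrinsics and any distortion apply to the point x, -y, -z); pixel columns grow to the right and rows downward; lengths in mm; the calibration is good to about 2 mm. A picture is of the moment at which its call begins: read the wrist's pose just before it. There is no depth.
- job.hand_in(): hands the job in; it is judged then, once.
The state is a dict: "time_s": time; "qpos": joint angles; "qvel": joint speeds; "joint_efforts": joint torques, N m; "tcp_pos": TCP position; "tcp_rot": TCP orientation; "ft_force": force on the tool from outside, world axes, zero at the start; "moment": the same for the moment, N m; "finger_gap": finger opening in mm; "gripper_force": force on a finger pad.
Only numpy, scipy, OpenCV 4.12 (cv2) and the standard library are available. Lean on these libraries where they do the work, as an engineer would, in place of code of your own. Each camera call takes 0.05 s, during which the arm holds its last target. There are 200 camera calls.

## Working session

There is one attempt and no reset: what is moved stays moved. The work goes in short steps, Python scripts to look and compute and a tool call to move; the robot and the scene stay as the last step left them, time stands still between calls to the robot, and variables do not carry over. Pictures are saved under pics/ and viewed, at most 14 in all, crops included, and the job is handed in when it is done.

Besides the shell and the picture viewer there is one more tool, called after "Request:" by a JSON object that holds its "op" and its "data", one argument or row to a line. arm_command: Moves the arm, as the interface text tells. Its arguments: {"type":"object","properties":{"commands":{"type":"array"},"squeeze":{"type":"number"}},"required":["commands"]}

```bash
mkdir -p pics
cat > h.py <<'E'
import numpy as np, cv2
from plant import status, vision, job, manip
def cap(n,f=None):
    s=status.state(); c=vision.capture(n)
    if n=="wrist":
        T=np.eye(4);T[:3,:3]=s["tcp_rot"];T[:3,3]=s["tcp_pos"]
        c["c2w"]=T@np.array(c["mount"])
    else: c["c2w"]=np.linalg.inv(np.array(c["world_to_cam"]))
    if f: cv2.imwrite("pics/"+f,c["img"][:,:,::-1])
    return c
def ray(c,u,v,z):
    K=np.array(c["intrinsics"]);k=c["k1"]
    x=(u-K[0,2])/K[0,0];y=(v-K[1,2])/K[1,1];a,b=x,y
    for _ in range(20):
        g=1+k*(a*a+b*b);a,b=x/g,y/g
    d=c["c2w"][:3,:3]@np.array([a,-b,-1.]);o=c["c2w"][:3,3]
    return o+d*(z-o[2])/d[2]
E
python3 - <<'E'
from h import *
for n in("top","side"):
    c=cap(n,n+"0.png"); print(n,c["c2w"].round(2).tolist())
s=status.state();print(np.array(s["tcp_rot"]).round(3).tolist(),s["time_s"],s["finger_gap"])
E
```

```text
top [[-0.02, 0.99, -0.12, 385.38], [-1.0, -0.02, 0.0, -7.24], [0.0, 0.12, 0.99, 1164.0], [0.0, 0.0, 0.0, 1.0]]
side [[0.89, 0.33, -0.31, 270.03], [-0.45, 0.63, -0.63, -522.32], [-0.01, 0.7, 0.71, 637.52], [0.0, 0.0, 0.0, 1.0]]
[[-0.894, 0.447, -0.001], [0.447, 0.894, -0.001], [0.0, -0.001, -1.0]] 0.1 85.53916176138222
```

View pics/top0.png

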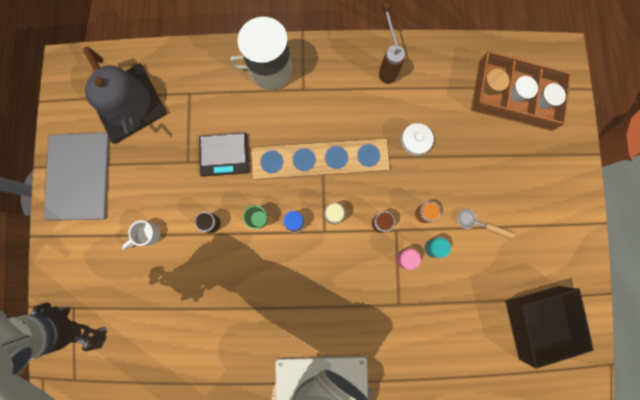

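View pics/side0.png

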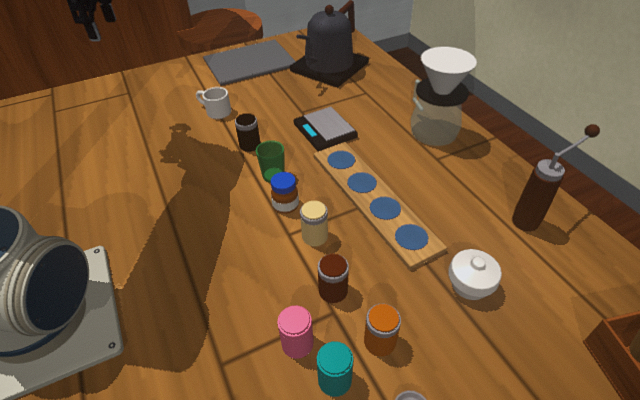

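The top view shows the tin lids: dark (207,222), cream (335,212), brown (385,222) and orange (430,211). The glass is at (256,217) and the syrup jar at (293,220). The coasters are at (271,161), (304,159), (337,157) and (369,155), with the scale beside the left one. From left to right the coasters should take cream, orange, brown, dark.

```bash
cat > m.py <<'E'
from h import *
c=cap("top"); im=c["img"]
hsv=cv2.cvtColor(im,cv2.COLOR_RGB2HSV)
cs=[]
def blob(u,v,tol,r=17):
    ref=np.median(hsv[v-1:v+2,u-1:u+2].reshape(-1,3),0)
    d=np.abs(hsv.astype(int)-ref); d[...,0]=np.minimum(d[...,0],180-d[...,0])
    m=((d[...,0]<tol[0])&(d[...,1]<tol[1])&(d[...,2]<tol[2])).astype(np.uint8)
    w=np.zeros_like(m);cv2.circle(w,(u,v),r,1,-1);m*=w
    n,l,s,ce=cv2.connectedComponentsWithStats(m); k=l[v,u]
    return ce[k],s[k],ref
for u,v in[(271,161),(304,159),(337,157),(369,155)]:
    ce,s,r=blob(u,v,(12,80,70)); p=ray(c,*ce,16);cs.append(p);print("coaster",ce.round(1),s,p.round(1))
for n,u,v in[("dark",207,221),("cream",335,212),("brown",385,221),("orange",430,211),("glass",256,217),("syrup",293,220)]:
    ce,s,r=blob(u,v,(180,60,25) if n=="dark" else (10,60,60)); print(n,ce.round(1),s,r,ray(c,*ce,76).round(1))
cs=np.array(cs)[:,:2];m=cs.mean(0);d=cs[3]-cs[0];d/=np.linalg.norm(d)
print("fit",[(m+d*85*k).round(1).tolist() for k in(-1.5,-.5,.5,1.5)],np.degrees(np.arctan2(*d[::-1])))
big=cv2.resize(im[130:270,180:460],None,fx=2.8,fy=2.8,interpolation=cv2.INTER_CUBIC);cv2.imwrite("pics/crop.png",big[:,:,::-1])
E
python3 m.py
```

```text
coaster [271.4 161.4] [261 151  22  22 380] [620.  117.9  16. ]
coaster [303.7 159.2] [293 149  22  22 380] [623.7  33.3  16. ]
coaster [336.1 157. ] [326 146  22  23 380] [627.7 -51.9  16. ]
coaster [368.3 155. ] [358 145  22  21 369] [ 631.4 -136.4   16. ]
dark [203.9 221. ] [196 214  16  15 196] [13. 81. 67.] [462.9 279.4  76. ]
cream [334.2 212.3] [325 203  19  19 281] [ 27.  64. 244.] [477.6 -41.1  76. ]
brown [384.7 221. ] [377 213  16  17 208] [ 10. 176. 125.] [ 453.5 -163.9   76. ]
orange [430.8 210.8] [423 203  17  17 224] [ 15. 198. 222.] [ 475.5 -279.3   76. ]
glass [258.3 217.3] [246 206  21  22 239] [ 63.  97. 177.] [469.4 144.8  76. ]
syrup [293.  220.4] [284 212  19  18 272] [110. 179. 223.] [460.   59.9  76. ]
fit [[620.0, 118.1], [623.8, 33.2], [627.6, -51.7], [631.5, -136.7]] -87.41694644541992
```

View pics/crop.png

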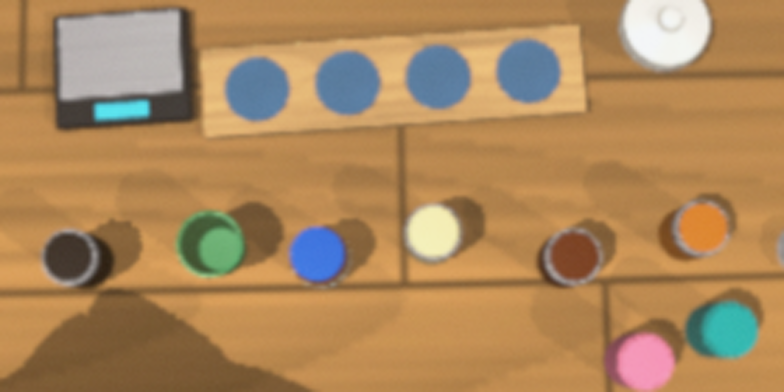

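The crop confirms the order. The scale is beside the left coaster, and the dark lid ring is centred at about (205.3,222) in the full image. I'll turn the jaws across the row and move over the dark tin.

Request:
{"op": "arm_command", "data": {
  "commands": [
    [0,0,0,0.118,0],
    [0,0,0,0.118,0],
    [0,0,0,0.118,0],
    [0,0,0,0.118,0],
    [0,0,0,0.118,0],
    [0,0,0,0.118,0],
    [0,0,0,0.118,0],
    [0,0,0,0.118,0],
    [0,0,0,0.118,0],
    [-0.028,0.0256,0,0,0],
    [-0.028,0.0256,0,0,0],
    [-0.028,0.0256,0,0,0],
    [-0.028,0.0256,0,0,0],
    [-0.028,0.0256,0,0,0],
    [-0.028,0.0256,0,0,0],
    [-0.028,0.0256,0,0,0],
    [-0.028,0.0256,0,0,0],
    [0,0,0,0,0],
    [0,0,0,0,0]
  ],
  "squeeze": 40
}}

```text
time_s: 1.73
tcp_pos: [461.9, 275.8, 233.9]
tcp_rot: [[-0.041, 0.999, -0.001], [0.999, 0.041, -0.0], [-0.0, -0.001, -1.0]]
ft_force: [-1.3, 0.2, -0.4]
finger_gap: 85.5
gripper_force: 0.0
```

```bash
cat >> h.py <<'E'
def to(x,y,z):
    s=status.state();R=np.array(s["tcp_rot"]);p=np.array(s["tcp_pos"])
    print("at",p.round(1),"shift mm",(R.T@(np.array([x,y,z])-p)).round(1),"t",round(s["time_s"],2),"gap",round(s["finger_gap"],1),"yaw",round(np.degrees(np.arctan2(R[1,0],R[0,0])),2))
E
python3 - <<'E'
from h import *
s=status.state();print(s["qpos"]);to(461,277,52);c=cap("wrist","w1.png");print(c["c2w"].round(2).tolist(),c["k1"])
E
```

```text
[ 3.82212245e-01  2.38815270e-01 -7.02401156e-03  1.32604257e+00
  5.47604429e-05  1.91172376e+00]
at [461.9 275.8 233.9] shift mm [  1.3  -0.6 181.9] t 1.73 gap 85.5 yaw 92.37
[[1.0, -0.04, -0.01, 458.61], [0.04, 0.95, 0.3, 352.26], [-0.0, -0.3, 0.95, 372.62], [0.0, 0.0, 0.0, 1.0]] 0.0005502447510010094
```

View pics/w1.png

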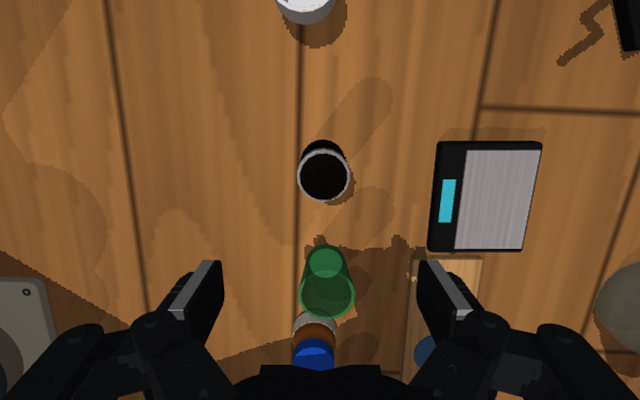

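The wrist view shows the dark lid at (324,175), the glass at (327,290) and the fingertips around (320,300). I'll cast those rays.

Run:
```python
from h import *
c=cap("wrist");print(ray(c,324,175,76),ray(c,327,290,76),c["intrinsics"])
t=cap("top");print(ray(t,205.3,222,76))
g=cv2.cvtColor(c["img"],cv2.COLOR_RGB2GRAY)
m=(g[130:215,285:365]>85)&(c["img"][130:215,285:365].max(2).astype(int)-c["img"][130:215,285:365].min(2)<25)
ys,xs=np.nonzero(m);print(len(xs),xs.min()+285,xs.max()+285,ys.min()+130,ys.max()+130)
e=cv2.fitEllipse(cv2.convexHull(np.stack([xs+285,ys+130],1).astype(np.float32)));print(e,ray(c,*e[0],76))
```

```text
[463.85707533 282.52459808  76.        ] [472.64707187 162.36709867  76.        ] [[333.63181964   0.         319.83395127]
 [  0.         333.63181964 199.09949343]
 [  0.           0.           1.        ]]
[460.52062139 275.90643707  76.        ]
410 298 350 150 202
((323.8594665527344, 176.0854034423828), (51.57386016845703, 53.00718688964844), 103.20545196533203) [463.7772226  281.50358794  76.        ]
```

Request:
{"op": "arm_command", "data": {
  "commands": [
    [0.0046,0.0018,0.03,0,0],
    [0,0,0.03,0,0],
    [0,0,0.03,0,0],
    [0,0,0.03,0,0],
    [0,0,0.03,0,0],
    [0,0,0.02,0,0],
    [0,0,0.012,0,0],
    [0,0,0,0,0],
    [0,0,0,0,0.7],
    [0,0,0,0,0.7],
    [0,0,0,0,0.7],
    [0,0,0,0,0.7],
    [0,0,0,0,0.7],
    [0,0,0,0,0.7],
    [0,0,0,0,0.7],
    [0,0,0,0,0.7]
  ],
  "squeeze": 40
}}

```text
time_s: 3.22
tcp_pos: [462.9, 282.5, 54.0]
tcp_rot: [[-0.045, 0.999, 0.002], [0.999, 0.045, 0.001], [0.001, 0.002, -1.0]]
ft_force: [-1.3, 0.2, 4.0]
finger_gap: 48.8
gripper_force: 40.3
```

Request:
{"op": "arm_command", "data": {
  "commands": [
    [0,0,-0.015,0,0.7],
    [0,0,-0.03,0,0.7],
    [0,0,-0.03,0,0.7],
    [0,0,-0.03,0,0.7],
    [0,0,-0.015,0,0.7],
    [-0.0305,0.0107,0,0,0.7],
    [-0.0305,0.0107,0,0,0.7],
    [-0.0305,0.0107,0,0,0.7],
    [-0.0305,0.0107,0,0,0.7],
    [-0.0305,0.0107,0,0,0.7],
    [-0.0305,0.0107,0,0,0.7],
    [-0.0305,0.0107,0,0,0.7],
    [-0.0305,0.0107,0,0,0.7],
    [-0.0305,0.0107,0,0,0.7],
    [-0.0305,0.0107,0,0,0.7],
    [-0.0305,0.0107,0,0,0.7],
    [-0.0305,0.0107,0,0,0.7],
    [-0.0305,0.0107,0,0,0.7],
    [-0.0305,0.0107,0,0,0.7],
    [0,0,0,0,0.7]
  ]
}}

```text
time_s: 4.88
tcp_pos: [632.7, -143.1, 172.4]
tcp_rot: [[-0.041, 0.999, 0.001], [0.999, 0.041, -0.002], [-0.002, 0.001, -1.0]]
ft_force: [-1.4, 2.0, -1.7]
finger_gap: 48.6
gripper_force: 42.2
```

Run:
```python
from h import *
to(631.5,-136.7,70);c=cap("wrist","w2.png")
for y in(-136.7,-51.7): print(y)
```

```text
at [ 632.7 -143.1  172.4] shift mm [  6.6  -1.1 102.4] t 4.88 gap 48.6 yaw 92.35
-136.7
-51.7
```

View pics/w2.png

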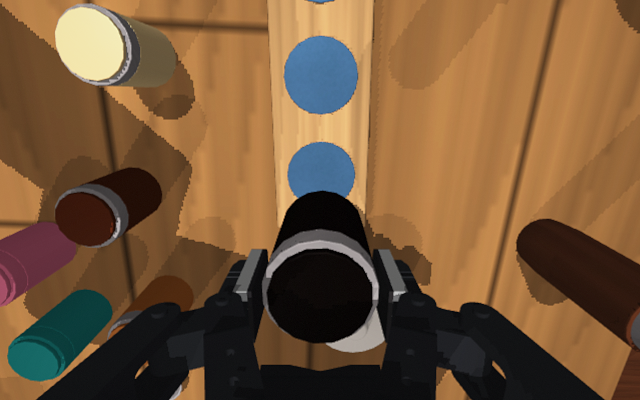

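The wrist view shows the held dark tin's lid, with its rim centred at about (320,287). Coasters b and c are visible ahead at (320,75) and (320,172). I'll measure the lid and the coasters in this one frame.

```bash
cat > w.py <<'E'
import sys
from h import *
c=cap("wrist");s=status.state();p=np.array(s["tcp_pos"]);im=c["img"]
hsv=cv2.cvtColor(im,cv2.COLOR_RGB2HSV)
m=cv2.inRange(hsv,(95,80,80),(118,255,255))
n,l,st,ce=cv2.connectedComponentsWithStats(m)
for k in range(1,n):
    if st[k,4]>1000: print("blue",ce[k].round(1),st[k],ray(c,*ce[k],16).round(1))
# lid rim: grey pixels in window
x0,x1,y0,y1=255,385,225,350
w=im[y0:y1,x0:x1].astype(int); m=(w.max(2)-w.min(2)<22)&(w.mean(2)>75)
m=cv2.morphologyEx(m.astype(np.uint8),cv2.MORPH_OPEN,np.ones((2,2)))
cv2.imwrite("pics/mask.png",m*255)
zt=p[2]+float(sys.argv[1])
for u,v in[(320.5,230),(320.5,343),(263,290),(379,290)]: print("lid edge",ray(c,u,v,zt).round(1))
print(p.round(1))
E
python3 w.py 22
```

```text
blue [321.8  78. ] [ 286   40   73   77 4388] [629.3 -51.9  16. ]
blue [321.9 171.7] [ 289  145   67   54 2730] [ 632.9 -131.6   16. ]
lid edge [ 630.6 -113.3  194.5]
lid edge [ 632.8 -165.1  194.5]
lid edge [ 608.7 -140.3  194.5]
lid edge [ 655.2 -138.3  194.5]
[ 631.2 -139.   172.5]
```

Request:
{"op": "arm_command", "data": {
  "commands": [
    [0,0,0.03,0,0.7],
    [0,0,0.03,0,0.7],
    [0,0,0.02,0,0.7],
    [0,0,0.012,0,0.7],
    [0,0,0,0,0.7],
    [0,0,0,0,0.7],
    [0,0,0,0,0.7],
    [0,0,0,0,0.7]
  ]
}}

```text
time_s: 5.65
tcp_pos: [631.9, -137.6, 82.2]
tcp_rot: [[-0.046, 0.999, 0.002], [0.999, 0.046, -0.001], [-0.001, 0.002, -1.0]]
ft_force: [0.1, -0.8, -1.4]
finger_gap: 48.9
gripper_force: 42.2
```

Run:
```python
from h import *
to(632,-136.8,70)
```

```text
at [ 631.9 -137.6   82.2] shift mm [ 0.9  0.2 12.2] t 5.65 gap 48.9 yaw 92.61
```

Request:
{"op": "arm_command", "data": {
  "commands": [
    [0.0007,0,0.006,0,0.7],
    [0,0,0.003,0,0.7],
    [0,0,0.002,0,0.7],
    [0,0,0.001,0,0.7],
    [0,0,0,0,0.7],
    [0,0,0,0,0.7],
    [0,0,0,0,0.7]
  ]
}}

```text
time_s: 6.23
tcp_pos: [631.2, -137.3, 70.0]
tcp_rot: [[-0.045, 0.999, 0.001], [0.999, 0.045, -0.001], [-0.001, 0.001, -1.0]]
ft_force: [-2.2, 1.9, 10.9]
finger_gap: 48.6
gripper_force: 43.2
```

Request:
{"op": "arm_command", "data": {
  "commands": [
    [0,0,0,0,0.4],
    [0,0,0,0,0],
    [0,0,0,0,0],
    [0,0,0,0,0],
    [0,0,0,0,0],
    [0,0,-0.01,0,0],
    [0,0,-0.03,0,0],
    [0,0,-0.03,0,0],
    [0,0,-0.03,0,0],
    [0,0,-0.03,0,0],
    [0.0171,-0.0248,0,0,0],
    [0.0171,-0.0248,0,0,0],
    [0.0171,-0.0248,0,0,0],
    [0.0171,-0.0248,0,0,0],
    [0.0171,-0.0248,0,0,0],
    [0.0171,-0.0248,0,0,0],
    [0,0,0,0,0],
    [0,0,0,0,0],
    [0,0,0,0,0]
  ]
}}

```text
time_s: 7.82
tcp_pos: [478.5, -41.5, 199.4]
tcp_rot: [[-0.045, 0.999, 0.002], [0.999, 0.045, -0.001], [-0.001, 0.002, -1.0]]
ft_force: [-0.1, -0.2, 0.5]
finger_gap: 85.6
gripper_force: 0.0
```

Run:
```python
from h import *
to(477.6,-41.1,53.5);c=cap("wrist","w3.png");t=cap("top","top2.png")
hsv=cv2.cvtColor(c["img"],cv2.COLOR_RGB2HSV)
m=cv2.inRange(hsv,(20,30,190),(35,140,255));n,l,st,ce=cv2.connectedComponentsWithStats(m)
for k in range(1,n):
    if st[k,4]>400: print(ce[k],st[k],ray(c,*ce[k],76).round(1))
```

```text
at [478.5 -41.5 199.4] shift mm [  0.5  -1.1 145.9] t 7.82 gap 85.6 yaw 92.59
[320.6287953  191.88932419] [ 295  167   53   51 2042] [479.  -41.8  76. ]
```

View pics/w3.png

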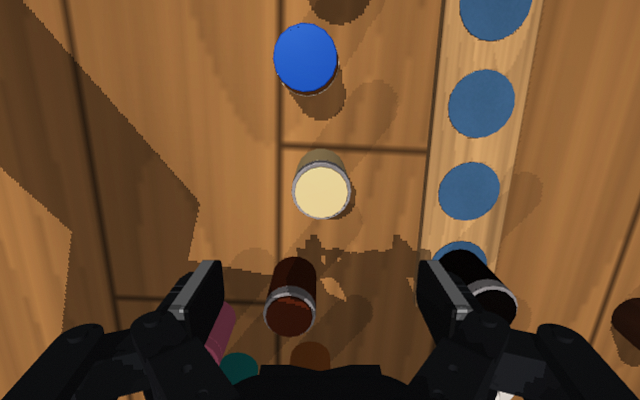

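The cream lid is at (321,192), which puts it directly below the TCP. The dark tin stands on coaster d at the right edge.

Request:
{"op": "arm_command", "data": {
  "commands": [
    [0,0,0.03,0,0],
    [0,0,0.03,0,0],
    [0,0,0.03,0,0],
    [0,0,0.03,0,0],
    [0,0,0.018,0,0],
    [0,0,0.008,0,0],
    [0,0,0,0,0],
    [0,0,0,0,0.7],
    [0,0,0,0,0.7],
    [0,0,0,0,0.7],
    [0,0,0,0,0.7],
    [0,0,0,0,0.7],
    [0,0,0,0,0.7],
    [0,0,0,0,0.7],
    [0,0,0,0,0.7]
  ]
}}

```text
time_s: 9.17
tcp_pos: [478.8, -41.6, 53.9]
tcp_rot: [[-0.045, 0.999, 0.003], [0.999, 0.045, -0.001], [-0.001, 0.003, -1.0]]
ft_force: [-0.5, -0.0, 5.0]
finger_gap: 48.6
gripper_force: 40.4
```

Request:
{"op": "arm_command", "data": {
  "commands": [
    [0,0,-0.015,0,0.7],
    [0,0,-0.03,0,0.7],
    [0,0,-0.03,0,0.7],
    [0,0,-0.03,0,0.7],
    [0,0,-0.015,0,0.7],
    [0.0218,0.0214,0,0,0.7],
    [0.0218,0.0214,0,0,0.7],
    [0.0218,0.0214,0,0,0.7],
    [0.0218,0.0214,0,0,0.7],
    [0.0218,0.0214,0,0,0.7],
    [0.0218,0.0214,0,0,0.7],
    [0.0218,0.0214,0,0,0.7],
    [0,0,0,0,0.7],
    [0,0,0,0,0.7],
    [0,0,0,0,0.7],
    [0,0,0,0,0.7]
  ]
}}

```text
time_s: 10.5
tcp_pos: [620.1, 117.3, 172.9]
tcp_rot: [[-0.044, 0.999, 0.0], [0.999, 0.044, -0.0], [-0.0, 0.0, -1.0]]
ft_force: [1.2, -0.5, -1.1]
finger_gap: 48.5
gripper_force: 42.2
```

```bash
python3 - <<'E'
from h import *
to(621,118,72);c=cap("wrist","w4.png")
im=c["img"];hsv=cv2.cvtColor(im,cv2.COLOR_RGB2HSV)
m=cv2.inRange(hsv,(20,20,150),(35,140,255));n,l,st,ce=cv2.connectedComponentsWithStats(m)
k=1+st[1:,4].argmax();print(ce[k],st[k])
E
python3 w.py 22.5
```

```text
at [620.1 117.3 172.9] shift mm [  0.7   0.9 100.9] t 10.5 gap 48.5 yaw 92.55
[329.41765311 278.86464231] [ 276  246   97   65 3886]
blue [322.3 171.9] [ 289  148   67   50 2293] [621.6 126.   16. ]
blue [122.3 256.5] [  93  225   60   59 2513] [429.2  32.1  16. ]
lid edge [618.9 144.6 195.5]
lid edge [621.2  93.  195.5]
lid edge [597.1 117.7 195.5]
lid edge [643.4 119.8 195.5]
[620.2 117.1 173. ]
```

View pics/w4.png

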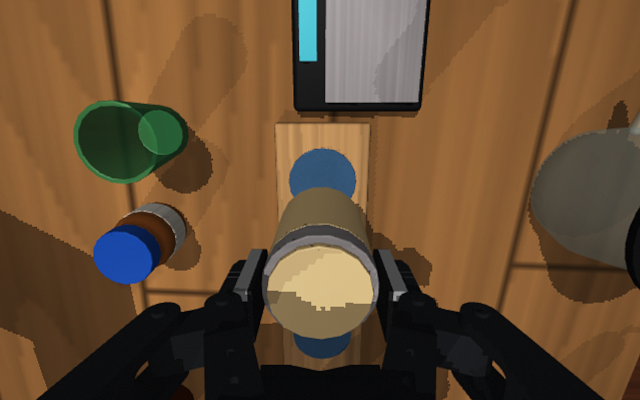

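The cream tin is held, with coaster a just below it at (322,172), next to the scale. I'll lower it.

Request:
{"op": "arm_command", "data": {
  "commands": [
    [0,0.0008,0.03,0,0.7],
    [0,0,0.03,0,0.7],
    [0,0,0.02,0,0.7],
    [0,0,0.01,0,0.7],
    [0,0,0.006,0,0.7],
    [0,0,0.003,0,0.7],
    [0,0,0.002,0,0.7],
    [0,0,0.001,0,0.7],
    [0,0,0,0,0.7],
    [0,0,0,0,0.7],
    [0,0,0,0,0.7],
    [0,0,0,0,0.7]
  ]
}}

```text
time_s: 11.6
tcp_pos: [621.6, 117.9, 70.9]
tcp_rot: [[-0.045, 0.999, 0.001], [0.999, 0.045, 0.0], [-0.0, 0.001, -1.0]]
ft_force: [0.1, 0.4, -1.3]
finger_gap: 48.6
gripper_force: 42.3
```

Request:
{"op": "arm_command", "data": {
  "commands": [
    [0,0,0.001,0,0.7],
    [0,0,0,0,0.4],
    [0,0,0,0,0],
    [0,0,0,0,0],
    [0,0,0,0,0],
    [0,0,-0.01,0,0],
    [0,0,-0.03,0,0],
    [0,0,-0.03,0,0],
    [0,0,-0.03,0,0],
    [0,0,-0.03,0,0],
    [-0.0274,-0.018,0,0,0],
    [-0.0274,-0.018,0,0,0],
    [-0.0274,-0.018,0,0,0],
    [-0.0274,-0.018,0,0,0],
    [-0.0274,-0.018,0,0,0],
    [-0.0274,-0.018,0,0,0],
    [-0.0274,-0.018,0,0,0],
    [-0.0274,-0.018,0,0,0],
    [-0.0274,-0.018,0,0,0],
    [-0.0274,-0.018,0,0,0]
  ]
}}

```text
time_s: 13.27
tcp_pos: [453.0, -165.0, 200.5]
tcp_rot: [[-0.045, 0.999, 0.001], [0.999, 0.045, -0.001], [-0.001, 0.001, -1.0]]
ft_force: [0.1, 0.1, -0.1]
finger_gap: 85.2
gripper_force: 0.0
```

Request:
{"op": "arm_command", "data": {
  "commands": [
    [0,0,0,0,0],
    [0,0,0,0,0],
    [0,0,0,0,0]
  ]
}}

```text
time_s: 13.52
tcp_pos: [454.1, -163.9, 200.1]
tcp_rot: [[-0.044, 0.999, 0.001], [0.999, 0.044, -0.0], [-0.0, 0.001, -1.0]]
ft_force: [0.2, -0.2, -0.3]
finger_gap: 85.4
gripper_force: 0.0
```

Run:
```python
from h import *
to(454.5,-164,53.5);c=cap("wrist","w5.png")
hsv=cv2.cvtColor(c["img"],cv2.COLOR_RGB2HSV)
m=cv2.inRange(hsv,(5,130,75),(14,230,150));m[:140]=0;m[240:]=0;m[:,:260]=0;m[:,380:]=0
n,l,st,ce=cv2.connectedComponentsWithStats(m)
for k in range(1,n):
    if st[k,4]>400: print(ce[k],st[k],ray(c,*ce[k],76).round(1))
```

```text
at [ 454.1 -163.9  200.1] shift mm [-1.000e-01  3.000e-01  1.466e+02] t 13.52 gap 85.4 yaw 92.53
[320.7281407  191.68592965] [ 295  167   52   50 1990] [ 454.6 -164.2   76. ]
```

View pics/w5.png

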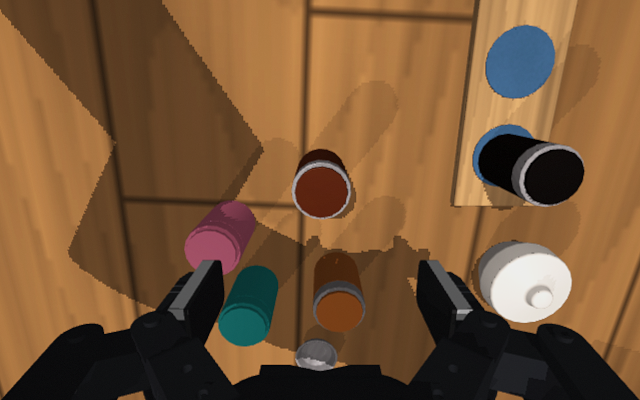

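The brown lid is at (321,192), directly below the TCP, with pink and turquoise clear of the fingers. I'll grasp it and carry it to c.

Request:
{"op": "arm_command", "data": {
  "commands": [
    [0,0,0.03,0,0],
    [0,0,0.03,0,0],
    [0,0,0.03,0,0],
    [0,0,0.03,0,0],
    [0,0,0.018,0,0],
    [0,0,0.0085,0,0],
    [0,0,0,0,0],
    [0,0,0,0,0.7],
    [0,0,0,0,0.7],
    [0,0,0,0,0.7],
    [0,0,0,0,0.7],
    [0,0,0,0,0.7],
    [0,0,0,0,0.7],
    [0,0,0,0,0.7],
    [0,0,0,0,0.7]
  ]
}}

```text
time_s: 14.82
tcp_pos: [454.8, -164.3, 54.5]
tcp_rot: [[-0.045, 0.999, 0.003], [0.999, 0.045, -0.001], [-0.001, 0.003, -1.0]]
ft_force: [-0.8, 2.3, 6.7]
finger_gap: 49.0
gripper_force: 40.2
```

Request:
{"op": "arm_command", "data": {
  "commands": [
    [0,0,-0.015,0,0.7],
    [0,0,-0.03,0,0.7],
    [0,0,-0.03,0,0.7],
    [0,0,-0.03,0,0.7],
    [0,0,-0.015,0,0.7],
    [0.0149,0.0256,0,0,0.7],
    [0.0149,0.0256,0,0,0.7],
    [0.0149,0.0256,0,0,0.7],
    [0.0149,0.0256,0,0,0.7],
    [0.0149,0.0256,0,0,0.7],
    [0.0149,0.0256,0,0,0.7],
    [0.0149,0.0256,0,0,0.7],
    [0,0,0,0,0.7],
    [0,0,0,0,0.7],
    [0,0,0,0,0.7],
    [0,0,0,0,0.7]
  ]
}}

```text
time_s: 16.15
tcp_pos: [627.7, -52.1, 173.5]
tcp_rot: [[-0.044, 0.999, 0.0], [0.999, 0.044, -0.0], [-0.0, 0.0, -1.0]]
ft_force: [-1.0, -0.6, -1.8]
finger_gap: 48.7
gripper_force: 42.2
```

```bash
python3 - <<'E'
from h import *
to(628.5,-52,70.5)
E
python3 w.py 22.5
```

```text
at [627.7 -52.1 173.5] shift mm [1.00e-01 8.00e-01 1.03e+02] t 16.15 gap 48.7 yaw 92.54
blue [77.6 28.9] [  40    0   75   65 3947] [427.6  64.8  16. ]
blue [322.4  82.7] [ 287   45   72   77 4315] [625.6  33.   16. ]
blue [322.5 172.1] [ 290  149   66   50 2269] [629.4 -43.6  16. ]
lid edge [626.4 -24.6 196. ]
lid edge [628.8 -76.2 196. ]
lid edge [604.6 -51.5 196. ]
lid edge [650.9 -49.4 196. ]
[627.6 -52.2 173.5]
```

Request:
{"op": "arm_command", "data": {
  "commands": [
    [0,0.001,0.03,0,0.7],
    [0,0,0.03,0,0.7],
    [0,0,0.02,0,0.7],
    [0,0,0.01,0,0.7],
    [0,0,0.006,0,0.7],
    [0,0,0.003,0,0.7],
    [0,0,0.002,0,0.7],
    [0,0,0.0015,0,0.7],
    [0,0,0,0,0.7],
    [0,0,0,0,0.7],
    [0,0,0,0,0.7],
    [0,0,0,0,0.7]
  ]
}}

```text
time_s: 17.2
tcp_pos: [629.5, -51.6, 70.9]
tcp_rot: [[-0.045, 0.999, 0.001], [0.999, 0.045, -0.0], [-0.0, 0.001, -1.0]]
ft_force: [-0.5, -0.4, -1.1]
finger_gap: 48.3
gripper_force: 42.3
```

Request:
{"op": "arm_command", "data": {
  "commands": [
    [0,0,0.001,0,0.7],
    [0,0,0,0,0.4],
    [0,0,0,0,0],
    [0,0,0,0,0],
    [0,0,0,0,0],
    [0,0,-0.01,0,0],
    [0,0,-0.03,0,0],
    [0,0,-0.03,0,0],
    [0,0,-0.03,0,0],
    [0,0,-0.03,0,0],
    [-0.0276,-0.0204,0,0,0],
    [-0.0276,-0.0204,0,0,0],
    [-0.0276,-0.0204,0,0,0],
    [-0.0276,-0.0204,0,0,0],
    [-0.0276,-0.0204,0,0,0],
    [-0.0276,-0.0204,0,0,0],
    [-0.0276,-0.0204,0,0,0],
    [-0.0276,-0.0204,0,0,0],
    [0,0,0,0,0.2],
    [0,0,0,0,0.2]
  ]
}}

```text
time_s: 18.87
tcp_pos: [475.3, -281.0, 200.2]
tcp_rot: [[-0.042, 0.999, 0.001], [0.999, 0.042, -0.0], [-0.0, 0.0, -1.0]]
ft_force: [0.3, 0.1, 0.9]
finger_gap: 67.8
gripper_force: 0.0
```

Request:
{"op": "arm_command", "data": {
  "commands": [
    [0,0,0,0,0.2],
    [0,0,0,0,0.2],
    [0,0,0,0,0.2]
  ]
}}

```text
time_s: 19.12
tcp_pos: [476.8, -278.6, 199.7]
tcp_rot: [[-0.047, 0.999, 0.0], [0.999, 0.047, 0.0], [0.0, 0.0, -1.0]]
ft_force: [-0.1, 0.5, 0.1]
finger_gap: 68.4
gripper_force: 0.0
```

Run:
```python
from h import *
to(476.5,-279.5,54);c=cap("wrist","w6.png")
hsv=cv2.cvtColor(c["img"],cv2.COLOR_RGB2HSV)
for n,lo,hi in(("orange",(8,180,130),(17,255,255)),("turq",(80,120,60),(95,255,255))):
    m=cv2.inRange(hsv,lo,hi);nn,l,st,ce=cv2.connectedComponentsWithStats(m)
    for k in range(1,nn):
        if st[k,4]>800: print(n,ce[k],st[k],ray(c,*ce[k],76).round(1))
```

```text
at [ 476.8 -278.6  199.7] shift mm [ -0.9  -0.3 145.7] t 19.12 gap 68.4 yaw 92.67
orange [320.41258049 192.30460624] [ 295  168   52   50 2019] [ 476.9 -279.3   76. ]
turq [213.31493506 209.46834416] [ 185  182   58   55 2464] [ 388.4 -298.4   76. ]
```

View pics/w6.png

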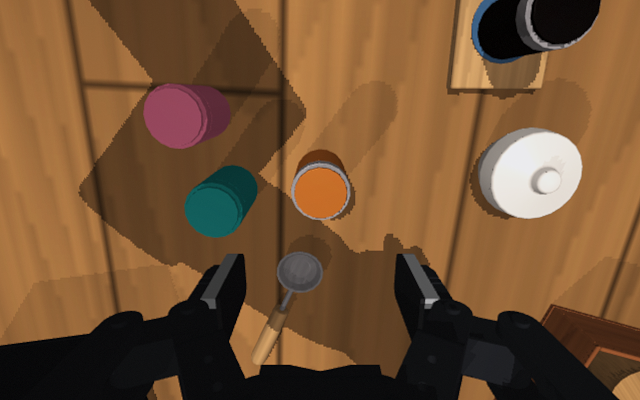

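The orange lid is at (320,192), directly below the TCP. Turquoise, at x≈388 mm, is clear of the part-closed finger.

Request:
{"op": "arm_command", "data": {
  "commands": [
    [0,0,0.03,0,0.2],
    [0,0,0.03,0,0.2],
    [0,0,0.03,0,0.2],
    [0,0,0.03,0,0.2],
    [0,0,0.018,0,0.2],
    [0,0,0.008,0,0.2],
    [0,0,0,0,0.2],
    [0,0,0,0,0.7],
    [0,0,0,0,0.7],
    [0,0,0,0,0.7],
    [0,0,0,0,0.7],
    [0,0,0,0,0.7],
    [0,0,0,0,0.7],
    [0,0,0,0,0.7]
  ]
}}

```text
time_s: 20.33
tcp_pos: [477.1, -280.1, 55.0]
tcp_rot: [[-0.045, 0.999, 0.003], [0.999, 0.045, -0.002], [-0.002, 0.003, -1.0]]
ft_force: [1.0, 0.9, 7.6]
finger_gap: 48.6
gripper_force: 42.2
```

Request:
{"op": "arm_command", "data": {
  "commands": [
    [0,0,-0.015,0,0.7],
    [0,0,-0.03,0,0.7],
    [0,0,-0.03,0,0.7],
    [0,0,-0.03,0,0.7],
    [0,0,-0.015,0,0.7],
    [0.0277,0.0147,0,0,0.7],
    [0.0277,0.0147,0,0,0.7],
    [0.0277,0.0147,0,0,0.7],
    [0.0277,0.0147,0,0,0.7],
    [0.0277,0.0147,0,0,0.7],
    [0.0277,0.0147,0,0,0.7],
    [0.0277,0.0147,0,0,0.7],
    [0.0277,0.0147,0,0,0.7],
    [0.0277,0.0147,0,0,0.7],
    [0.0277,0.0147,0,0,0.7],
    [0.0277,0.0147,0,0,0.7],
    [0,0,0,0,0.7],
    [0,0,0,0,0.7],
    [0,0,0,0,0.7],
    [0,0,0,0,0.7]
  ]
}}

```text
time_s: 22.0
tcp_pos: [623.6, 31.3, 173.7]
tcp_rot: [[-0.044, 0.999, -0.0], [0.999, 0.044, -0.0], [-0.0, -0.0, -1.0]]
ft_force: [0.6, -0.4, -1.2]
finger_gap: 48.3
gripper_force: 42.0
```

```bash
python3 - <<'E'
from h import *
to(625,33.1,70.5)
E
python3 w.py 22.5
```

```text
at [623.6  31.3 173.7] shift mm [  1.8   1.4 103.2] t 22.0 gap 48.3 yaw 92.53
blue [102.5 150.9] [  70  119   66   65 3284] [428.4  50.2  16. ]
blue [322.9 170.7] [ 290  147   66   50 2296] [625.5  41.1  16. ]
lid edge [622.4  58.8 196.2]
lid edge [624.7   7.2 196.2]
lid edge [600.6  31.9 196.2]
lid edge [646.9  34.  196.2]
[623.7  31.1 173.7]
```

Request:
{"op": "arm_command", "data": {
  "commands": [
    [0.0016,0.001,0.03,0,0.7],
    [0,0,0.03,0,0.7],
    [0,0,0.02,0,0.7],
    [0,0,0.01,0,0.7],
    [0,0,0.006,0,0.7],
    [0,0,0.003,0,0.7],
    [0,0,0.002,0,0.7],
    [0,0,0.001,0,0.7],
    [0,0,0,0,0.7],
    [0,0,0,0,0.7],
    [0,0,0,0,0.7],
    [0,0,0,0,0.7]
  ]
}}

```text
time_s: 23.05
tcp_pos: [625.1, 33.8, 71.9]
tcp_rot: [[-0.045, 0.999, 0.001], [0.999, 0.045, -0.0], [-0.0, 0.001, -1.0]]
ft_force: [0.4, 0.5, -1.0]
finger_gap: 48.7
gripper_force: 42.0
```

Release, rise, and back off so the wrist and top cameras can check.

Request:
{"op": "arm_command", "data": {
  "commands": [
    [-0.0005,0,0.0012,0,0.7],
    [0,0,0,0,0.4],
    [0,0,0,0,0],
    [0,0,0,0,0],
    [0,0,0,0,0],
    [0,0,-0.01,0,0],
    [0,0,-0.03,0,0],
    [0,0,-0.03,0,0],
    [0,0,-0.03,0,0],
    [0,0,-0.03,0,0],
    [-0.03,-0.02,-0.015,0,0],
    [-0.03,-0.02,-0.015,0,0],
    [-0.03,-0.02,-0.015,0,0],
    [-0.03,-0.02,-0.015,0,0],
    [-0.03,-0.02,0,0,0],
    [-0.03,-0.02,0,0,0],
    [-0.03,-0.02,0,0,0],
    [-0.03,-0.02,0,0,0],
    [0,0,0,0,0],
    [0,0,0,0,0]
  ]
}}

```text
time_s: 24.72
tcp_pos: [475.0, -215.2, 261.2]
tcp_rot: [[-0.041, 0.999, 0.001], [0.999, 0.041, -0.0], [-0.0, 0.001, -1.0]]
ft_force: [0.2, -0.4, 0.2]
finger_gap: 85.5
gripper_force: 0.0
```

Run:
```python
from h import *
c=cap("side","s9.png");t=cap("top")
im=t["img"];cv2.imwrite("pics/t9.png",cv2.resize(im[110:250,180:460],None,fx=2.8,fy=2.8,interpolation=cv2.INTER_CUBIC)[:,:,::-1])
hsv=cv2.cvtColor(im,cv2.COLOR_RGB2HSV)
def blob(m,x0,x1):
    w=np.zeros_like(m);w[120:180,x0:x1]=1;m=m*w
    n,l,st,ce=cv2.connectedComponentsWithStats(m);k=1+st[1:,4].argmax();return ce[k],st[k]
for n,lo,hi,x in(("cream",(22,30,180),(35,110,255),270),("orange",(12,150,170),(18,230,255),303),("brown",(4,120,60),(13,220,160),337),("dark",(0,0,0),(180,255,70),371)):
    ce,st=blob(cv2.inRange(hsv,lo,hi),x-18,x+18);print(n,ce.round(1),st,ray(t,*ce,92).round(1))
```

```text
cream [268.  155.3] [259 147  18  18 252] [619.9 118.   92. ]
orange [302.3 153.1] [295 145  16  17 207] [623.5  33.8  92. ]
brown [337.  150.5] [329 143  16  16 198] [628.  -51.4  92. ]
dark [372.6 148.8] [365 142  16  15 184] [ 630.3 -139.2   92. ]
```

View pics/t9.png

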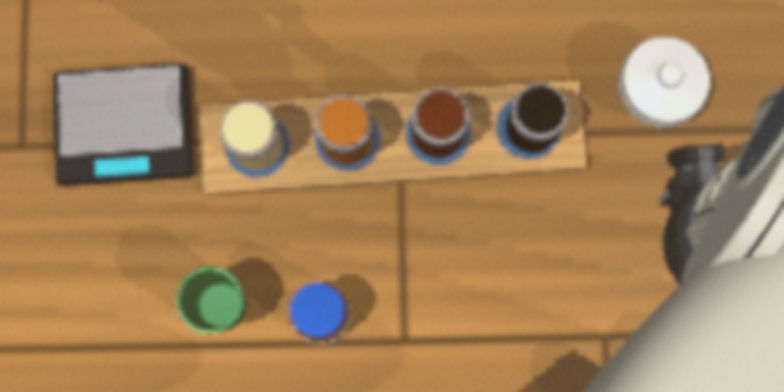

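View pics/s9.png

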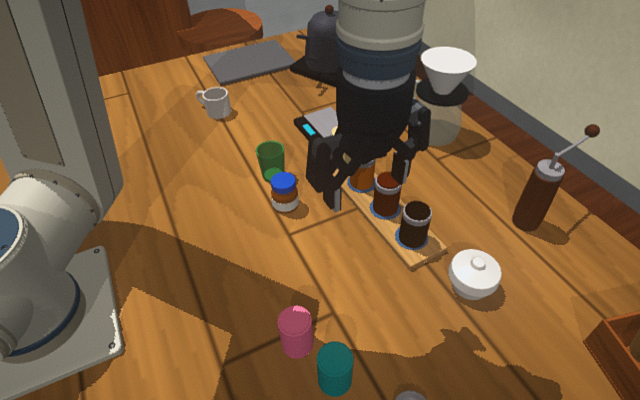

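All four tins stand in the right order and the scale and glass haven't moved. In the top view the cream, orange and brown tins are within 1 mm of their coaster centres, but the dark one reads about 2.7 mm off along the row. I'll take one closer look at it.

Request:
{"op": "arm_command", "data": {
  "commands": [
    [0.0117,0.0267,0.008,0,0],
    [0.0117,0.0267,0.008,0,0],
    [0.0117,0.0267,0.008,0,0],
    [0.0117,0.0267,0.008,0,0],
    [0.0117,0.0267,0.008,0,0],
    [0.0117,0.0267,0.008,0,0],
    [0,0,0,0,0],
    [0,0,0,0,0],
    [0,0,0,0,0],
    [0,0,0,0,0]
  ]
}}

```text
time_s: 25.65
tcp_pos: [632.5, -135.9, 212.9]
tcp_rot: [[-0.046, 0.999, 0.0], [0.999, 0.046, -0.0], [-0.0, 0.0, -1.0]]
ft_force: [-0.1, 0.3, -0.5]
finger_gap: 85.2
gripper_force: 0.0
```

Run:
```python
from h import *
to(632,-137,70);c=cap("wrist","w7.png")
im=c["img"].astype(int);m=((im.max(2)-im.min(2)<22)&(im.mean(2)>70)).astype(np.uint8)
m[:120]=0;m[250:]=0;m[:,270:390][...]*=1;m[:,:265]=0;m[:,390:]=0
n,l,st,ce=cv2.connectedComponentsWithStats(m,connectivity=8)
k=1+st[1:,4].argmax();ys,xs=np.nonzero(l==k)
e=cv2.fitEllipse(cv2.convexHull(np.stack([xs,ys],1).astype(np.float32)));print(st[k],e,ray(c,*e[0],92).round(1))
hsv=cv2.cvtColor(c["img"],cv2.COLOR_RGB2HSV)
mb=cv2.inRange(hsv,(8,150,130),(18,255,255));mr=cv2.inRange(hsv,(4,120,60),(13,255,160))
```

```text
at [ 632.5 -135.9  212.9] shift mm [ -1.   -0.6 142.9] t 25.65 gap 85.2 yaw 92.61
[291 165  59  59 616] ((319.8096923828125, 194.20071411132812), (58.17443084716797, 59.02615737915039), 111.96477508544922) [ 632.2 -137.5   92. ]
```

View pics/w7.png

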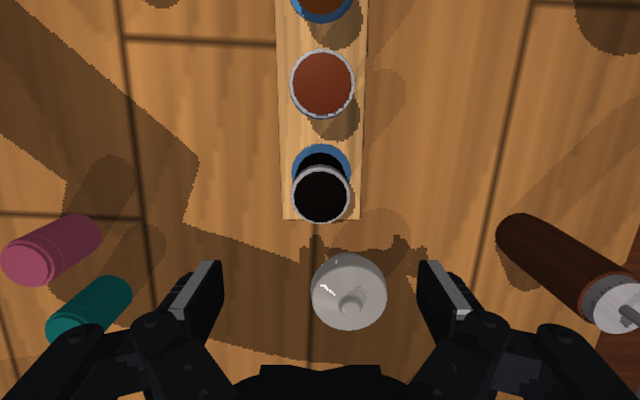

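The wrist view puts the dark lid rim at (320,194), which is (632.2, −137.5) mm. That is within 1 mm of coaster d's centre, so I'm handing in.

```bash
python3 -c "
from plant import job
print(job.hand_in())"
```

```text
the job is handed in; nothing more can be done
None
```

The job is handed in: the four tins stand upright on the coasters from cream (next to the scale) through orange and chestnut to near-black, each about 1 mm from centre by the camera, all released, with the scale and glass untouched.

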